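# Shut the bits and fittings away from the dust

### The job

We are about to sand here, so close everything that would catch dust: with the fingertips, push all three orange drawers of the blue cabinet fully home, and push the lid of the teal bit case over from behind so that it is fully shut. Nothing is to be lifted or carried; the case stays where it stands, and so do the other things on the bench.

Things in the scene. Friction and masses are not known exactly. Their poses are not given: they have to be found in the camera images.
- drawer_cabinet: blue steel drawer cabinet screwed to the bench, 125 deep (x) x 312 wide (y) x 80 high, with three orange drawers side by side. Origin on the bench under the middle of its front; its +x points away from the drawer fronts to the back of the cabinet, +y to its left drawer, z up. It stands either left or right of the bit case, its front roughly towards the robot
- drawer_left (a joint): slide of the left orange drawer (seen from the front, at cabinet y = 102 mm): 0 = fully home, front flush with the cabinet; grows as the drawer stands out along the cabinet's -x, at most 0.060 m. Runs with about 1.5 N of friction, no spring: it stays where it is left
- drawer_left_front (a point): centre of the outer face of the left drawer's front, 40 above the bench; it moves with the drawer. The front is a flat upright face 94 wide and 66 high (7 to 73 above the bench), with no handle that stands out; axes as the cabinet's
- drawer_middle (a joint): slide of the middle orange drawer (seen from the front, at cabinet y = 0 mm): 0 = fully home, front flush with the cabinet; grows as the drawer stands out along the cabinet's -x, at most 0.060 m. Runs with about 1.5 N of friction, no spring: it stays where it is left
- drawer_middle_front (a point): centre of the outer face of the middle drawer's front, 40 above the bench; it moves with the drawer. The front is a flat upright face 94 wide and 66 high (7 to 73 above the bench), with no handle that stands out; axes as the cabinet's
- drawer_right (a joint): slide of the right orange drawer (seen from the front, at cabinet y = -102 mm): 0 = fully home, front flush with the cabinet; grows as the drawer stands out along the cabinet's -x, at most 0.060 m. Runs with about 1.5 N of friction, no spring: it stays where it is left
- drawer_right_front (a point): centre of the outer face of the right drawer's front, 40 above the bench; it moves with the drawer. The front is a flat upright face 94 wide and 66 high (7 to 73 above the bench), with no handle that stands out; axes as the cabinet's
- bit_case: loose teal plastic bit case, 140 deep (x) x 200 wide (y), 65 high when shut, 0.9 kg, standing on the bench with its lid open. Origin at the centre of its underside; the hinge runs along its back at +x, the open front faces -x, roughly towards the robot
- lid_hinge (a point): middle of the lid's hinge line, on the case at x = +67, 42 above the bench; the hinge line runs along the case's y
- bit_case_lid (a joint): hinge angle of the case's lid: 0 = fully shut; at the start about 1.95 rad = leaning back past upright against its stop. Needs only 1 to 2 N at its free edge; once pushed from behind well past upright (below about 1.3 rad) it falls shut slowly of itself (2 to 3 rad/s, damped hinge)
- lid_front_edge (a point): middle of the free edge of the lid, on its outer face; moves with the lid. Shut: case x = -66, 65 above the bench. Open: case x = +138, 157 above the bench, outer face looking back to +x; the edge rises to 177 as it passes upright. The lid is 200 wide. Push within 30 mm of this edge and rise with it: deeper, the gripper's body lands on the edge
- sanding_block: loose sanding block, brown cork-like, 62x112x36; origin at the centre of its underside. Bystander: leave where it is
- pencil: loose green pencil, 13x142x8, lying flat; origin at the centre of the underside. Bystander
- folding_rule: loose yellow folding rule, 32x230x16, lying flat; origin at the centre of the underside. Bystander

How it is judged (in metres and radians):
At the end, for the whole second after the job is handed in: All three drawers within 4 mm of fully home, the lid within 0.05 rad of fully shut, the case at rest, flat on the bench and within 50 mm of where it stood (value of joint each of drawer_left, drawer_middle, drawer_right below 0.004 m and value of joint bit_case_lid below 0.05 rad and linear speed of bit_case below 0.02 m/s and distance of bit_case from where it was at the start of the episode below 0.05 m and angle between bit_case's own z axis and vertical below 0.08 rad and height (world z) of bit_case below 0.012 m); the robot touches nothing.
It fails at once if the bit case is lifted, tipped up or shoved away (more than 20 mm up, 0.2 rad, 80 mm) (height (world z) of bit_case above 0.02 m or angle between bit_case's own z axis and vertical above 0.2 rad or distance of bit_case from where it was at the start of the episode above 0.08 m).
It fails at once if another thing on the bench is moved more than 30 mm (distance of any of sanding_block, pencil, folding_rule from where it was at the start of the episode above 0.03 m).
It also fails if it takes over 64 s, if anything falls off the work surface, if the arm or the gripper's body presses on something with over 40 N, if the wrist force passes 120 N, or if a joint passes its speed limit or range.

### The arm

A 6-joint arm with a two-finger parallel gripper is mounted at the origin on a cart in front of the work surface, level with it; the furniture and walls round the work are solid. World frame = base frame: x ahead of the robot, y to its left, z up, the work surface at z = 0. Lengths are in mm, angles in rad, forces in N, time in s.
With the tool pointing down it reaches from about 350 to 875 mm from the base axis. Payload 4.2 kg.
Tool frame: the origin (TCP) lies between the finger pads; the fingertips stand 25 mm ahead of it and the grasp point (between the pads) lies 6 mm ahead of it; z points along the fingers, y is the line along which they close (so a half turn about z gives the same grasp; the last joint's range is limited). The gripper opens to 85 mm and grips with 20 to 120 N. Pads are 22 mm wide; open, the fingers measure 114 mm over their backs; the gripper's body (76 mm by 85 mm) begins 54 mm behind the grasp point. The pads swing forward as they close: fully open they stand 13 mm farther back than shut.
Start: joints at [-0.939, 0.385, 0.008, 0, -1.194, -0.259], TCP at [227.654, -582.042, 256.312] pointing down, gripper open.
Joint ranges: [-3.14, 3.14], [-1.21, 2.06], [-1.07, 1.41], [-3.16, 2.05], [-2.99, -0.16], [-3.1, 3.1]. Speed limits (rad/s): [2.79, 2.79, 3.14, 3.14, 3.14, 3.14].

### API

Orientations are given as a unit quaternion [x, y, z, w].
In Python, from bench import arm gives the robot as it stands.
- The arm moves only by the shell command python3 -m pendant 'ROWS'. ROWS is JSON, a list of rows, each a list of 7 numbers: the shift along the tool's x, y, z in m, then the turn, a rotation vector about the tool's x, y, z in degrees, then the finger opening in m, from 0 to 0.0854. In form: [[x, y, z, wx, wy, wz, fingers], ...]. A call has 1 to 12 rows; each row shifts and turns the commanded pose from where the row before left it, along the tool's axes as they then stand; what a row does not reach is not made up. A row lasts 1/10 s, in which the tool goes at most 50 mm and 8.59 degrees, less where a joint would pass 70% of its speed; a pose out of reach is approached as far as the arm can. A call is refused whole if a number of a shift passes 0.05 or a number of a turn 8.59, either way. A call with a gripper value outside its range is refused whole. The fingers move at their own pace and stop on an object; the grip force is fixed at half the most. Time passes only in rows, so rows that do not move let the fingers close. It gives the time, the measured TCP pose, the force, the opening and the grip force at its end, in the units of the state.
- arm.read_state(): the state, without advancing time (a new reading comes with each control period).
- arm.get_image(name): name is "side" or "top" or "wrist"; returns a dict with "image" (480x640x3 uint8, red, green, blue), "fx", "fy", "cx", "cy" (pixels), "k1" (the pictures are not rectified: a ray, as slopes to the right and down, at radius r is drawn at 1 + k1 r^2 times it, then the intrinsics apply), "xyz" and "rotation" of the camera in the world. Camera axes: x right, y down, z forward; pixel columns grow to the right and rows downward; lengths in mm; the calibration is good to about 2 mm. A picture is of the moment at which its call begins. There is no depth.
- arm.job_done(): hands the job in; it is judged then, once.
The state is a dict: "clock": time; "joints": joint angles; "joint_vel": joint speeds; "joint_efforts": joint torques, N m; "position": TCP position; "ee_rot": TCP orientation; "contact_force": force on the tool from outside, world axes, zero at the start; "wrist_torque": the same for the moment, N m; "gripper_width": finger opening in mm; "grasp_force": force on a finger pad.
Only numpy, scipy, OpenCV 4.12 (cv2) and the standard library are available. Lean on these libraries where they do the work, as an engineer would, in place of code of your own. Each camera call takes 0.05 s, during which the arm holds its last target. There are 200 camera calls.

## Working session

There is one attempt and no reset: what is moved stays moved. The work goes in short steps, Python scripts to look and compute and a shell command to move; the robot and the scene stay as the last step left them, time stands still between calls to the robot, and variables do not carry over. Pictures are saved under pics/ and viewed, at most 10 in all, crops included, and the job is handed in when it is done.

```bash
mkdir -p pics
cat > h.py <<'E'
import numpy as np, cv2, json
from bench import arm
from scipy.spatial.transform import Rotation as R
def snap(n,f):
    d=arm.get_image(n); cv2.imwrite(f'pics/{f}.png',cv2.cvtColor(d['image'],cv2.COLOR_RGB2BGR))
    np.save(f'pics/{f}.npy',{k:v for k,v in d.items() if k!='image'},allow_pickle=True); return d
def cam(f): return np.load(f'pics/{f}.npy',allow_pickle=True).item()
def rot(d):
    r=np.array(d['rotation'],float)
    return r if r.shape==(3,3) else R.from_quat(r).as_matrix()
def pix2w(d,u,v,z):
    p=np.array([(u-d['cx'])/d['fx'],(v-d['cy'])/d['fy']]);s=p.copy()
    for _ in range(30): s=p/(1+d['k1']*(s@s))
    w=rot(d)@np.array([s[0],s[1],1]);c=np.array(d['xyz'],float)
    return c+w*(z-c[2])/w[2]
def w2pix(d,P):
    q=rot(d).T@(np.array(P,float)-np.array(d['xyz'],float));s=q[:2]/q[2];s=s*(1+d['k1']*(s@s))
    return s[0]*d['fx']+d['cx'],s[1]*d['fy']+d['cy']
E
python3 - <<'E'
from h import *
for n in('top','side'):
    d=snap(n,n+'0');print(n,{k:np.round(v,3).tolist() for k,v in d.items() if k!='image'})
s=arm.read_state();print(s)
E
```

```text
top {'fx': 553.222, 'fy': 553.222, 'cx': 309.359, 'cy': 242.793, 'k1': -0.097, 'xyz': [286.451, 14.271, 1121.806], 'rotation': [0.705, -0.704, 0.057, -0.055]}
side {'fx': 529.266, 'fy': 529.266, 'cx': 321.253, 'cy': 237.059, 'k1': 0.015, 'xyz': [-82.514, -914.305, 441.406], 'rotation': [0.786, -0.227, 0.151, -0.554]}
{'clock': 0.1, 'joints': array([-9.39373932e-01,  3.85501763e-01,  6.75102171e-03, -4.21923750e-04,
       -1.19398257e+00, -2.58620917e-01]), 'joint_vel': array([-3.39352343e-04, -2.81422746e-03,  3.08940330e-03,  2.01018303e-03,
        3.72675170e-04,  1.86694413e-05]), 'joint_efforts': array([-5.92679517e-04, -3.93319166e+01,  1.88929439e+01,  4.19800356e+00,
       -2.61304303e-03,  1.22975209e-05]), 'position': array([ 227.49839938, -581.62107197,  255.31502149]), 'ee_rot': array([-1.85246631e-01,  9.82691564e-01,  9.58571931e-04, -2.39926178e-04]), 'contact_force': array([-0.09221415,  0.25887796, -0.79951205]), 'wrist_torque': array([ 0.03941154,  0.01109381, -0.02326744]), 'grasp_force': 0.0, 'gripper_width': 85.19468633877946}
```

View pics/top0.png

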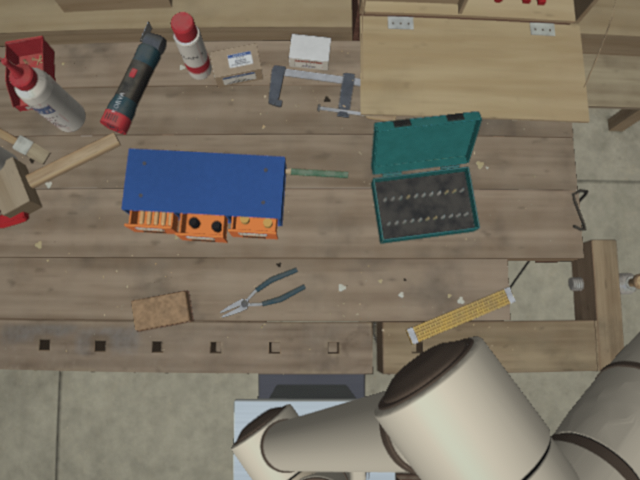

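View pics/side0.png

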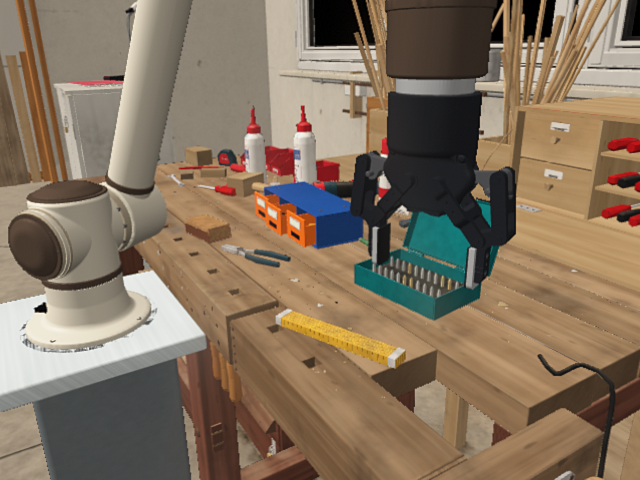

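The top view shows the blue cabinet (rows 150–240, cols 124–285) with its drawers facing the robot, and the open teal case (cols 373–480, rows 113–242). The side view shows the lid leaning back. I'll enlarge the top view to get exact corners.

Run:
```python
import cv2
a=cv2.imread('pics/top0.png')
c1=cv2.resize(a[140:250,115:295],None,fx=4.4,fy=4.4,interpolation=cv2.INTER_CUBIC)[:, :800]
cv2.imwrite('pics/c1.png',c1)
c2=cv2.resize(a[100:250,355:500],None,fx=4,fy=4,interpolation=cv2.INTER_CUBIC)
cv2.imwrite('pics/c2.png',c2)
```

```text
(no output)
```

View pics/c1.png

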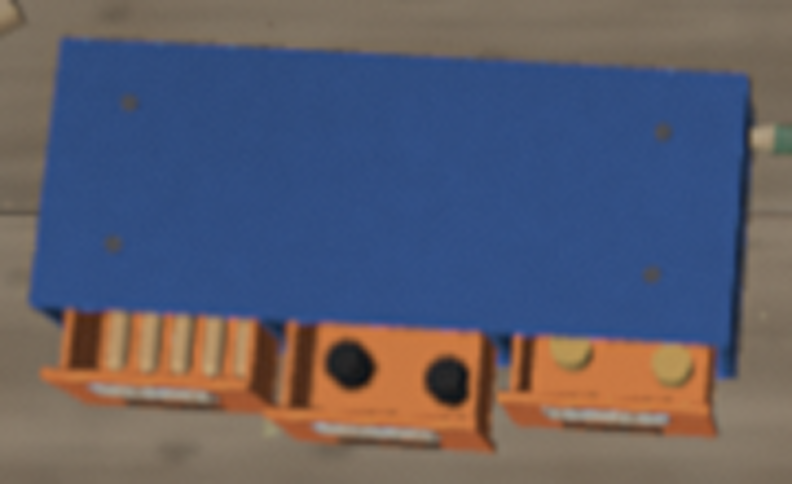

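View pics/c2.png

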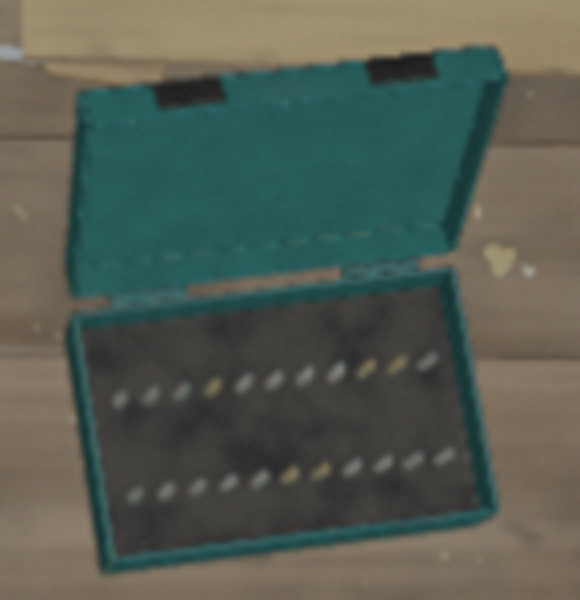

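```bash
python3 - <<'E'
from h import *
d=cam('top0')
f1=lambda p:(115+(p[0]-1.7)/4.4,140+(p[1]-1.7)/4.4)
f2=lambda p:(355+(p[0]-1.5)/4,100+(p[1]-1.5)/4)
C=[pix2w(d,*f1(p),80)[:2] for p in[(62,38),(748,74),(728,348),(32,303)]]
print('cab BL BR FR FL',np.round(C,1).tolist(),[round(np.linalg.norm(C[i]-C[i-1]),1) for i in range(4)])
w=C[3]-C[2]+C[0]-C[1];th=np.arctan2(-w[0],w[1]);print('yaw',th)
o=np.mean(C,0)-62.5*np.array([np.cos(th),np.sin(th)]);print('origin',o)
ex=np.array([np.cos(th),np.sin(th)])
for n,a,b in(('L',(42,374),(270,387)),('M',(265,412),(490,427)),('R',(500,397),(713,412))):
    P=[pix2w(d,*f1(p),73)[:2] for p in(a,b)];print(n,np.round(P,1).tolist(),[round((p-o)@ex,1) for p in P],[round((p-o)@[-ex[1],ex[0]],1) for p in P])
K=[pix2w(d,*f2(p),42)[:2] for p in[(72,318),(452,270),(495,515),(105,570)]]
print('case BL BR FR FL',np.round(K,1).tolist(),[round(np.linalg.norm(K[i]-K[i-1]),1) for i in range(4)])
w=K[3]-K[2]+K[0]-K[1];t=np.arctan2(-w[0],w[1]);o=np.mean(K,0);e=np.array([np.cos(t),np.sin(t)]);print('yaw',t,o)
for z in(157,150):
  for p in[(80,92),(500,48)]:
    q=pix2w(d,*f2(p),z)[:2];print('lid',z,q,(q-o)@e,(q-o)@[-e[1],e[0]])
print('edge pred',o+138*e)
# wooden board corner, at z 0 and others
for z in(0,20,60): print(z,[np.round(pix2w(d,*p,z)[:2]).tolist() for p in[(361,117),(588,120),(318,108),(350,112)]])
for p in[(290,170),(347,175),(480,165)]:print(pix2w(d,*p,0)[:2])
S=cam('side0')
for P in([*(o+138*e),157],[*(o+67*e),42],[*K[0],42],[*K[3],42],[*K[2],42]): print(np.round(w2pix(S,P)))
r=R.from_quat(arm.read_state()['ee_rot']).as_matrix();print(r.round(3))
E
python3 - <<'E'
import cv2
a=cv2.imread('pics/side0.png');cv2.imwrite('pics/c3.png',cv2.resize(a[80:330,240:640],None,fx=2,fy=2,interpolation=cv2.INTER_CUBIC))
E
```

```text
cab BL BR FR FL [[642.6, 370.5], [624.4, 60.2], [499.7, 67.8], [520.1, 376.7]] [np.float64(122.7), np.float64(310.9), np.float64(124.9), np.float64(309.5)]
yaw -0.062406249721934884
origin [509.33289432 222.70758602]
L [[489.5, 372.7], [483.6, 270.1]] [np.float64(-29.2), np.float64(-28.6)] [np.float64(148.5), np.float64(45.7)]
M [[472.4, 271.8], [465.8, 172.2]] [np.float64(-39.9), np.float64(-40.3)] [np.float64(46.7), np.float64(-53.2)]
R [[479.2, 168.1], [472.6, 74.5]] [np.float64(-26.7), np.float64(-27.4)] [np.float64(-56.4), np.float64(-150.2)]
case BL BR FR FL [[589.4, -116.2], [616.0, -311.8], [488.7, -327.5], [460.5, -130.3]] [np.float64(129.6), np.float64(197.4), np.float64(128.2), np.float64(199.3)]
yaw 0.1386677860933995 [ 538.67292014 -221.46252098]
lid 157 [ 664.91686779 -108.28673641] 140.67572269390308 94.63949268237174
lid 157 [ 689.01734082 -305.90376384] 137.22947694591372 -104.41187184860436
lid 150 [ 667.66276958 -109.17593496] 143.2723582080414 93.37928051764949
lid 150 [ 691.9380999  -308.22674252] 139.8011087509324 -107.11627075522436
edge pred [ 675.34826073 -202.38763496]
0 [[739.0, -99.0], [741.0, -603.0], [759.0, -7.0], [750.0, -76.0]]
20 [[731.0, -97.0], [733.0, -592.0], [751.0, -7.0], [742.0, -74.0]]
60 [[715.0, -93.0], [716.0, -570.0], [734.0, -6.0], [726.0, -71.0]]
[620.56439249  52.11777838]
[609.93085799 -67.58095086]
[ 633.81055047 -351.59125756]
[462. 197.]
[435. 261.]
[398. 248.]
[351. 263.]
[432. 297.]
[[-0.931 -0.364 -0.001]
 [-0.364  0.931  0.002]
 [ 0.     0.002 -1.   ]]
```

View pics/c3.png

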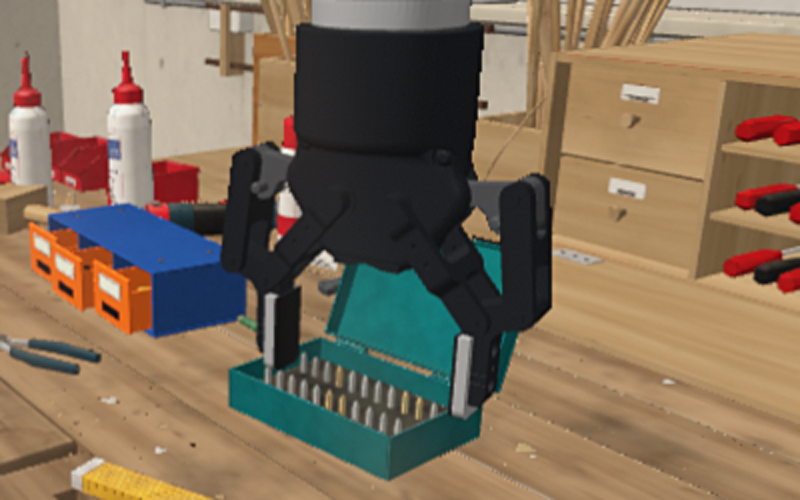

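The side view confirms the case and lid pose: the predicted edge is near (462,197) and the lid leans back. The board behind is flat, so there is room behind the lid. Fingers closed, I'll align the tool with the case and travel high to behind the lid.

```bash
python3 -m pendant '[[0,0,0,0,0,6.7,0],[0,0,0,0,0,6.7,0],[-0.03,0.017,0,0,0,0,0],[-0.03,0.017,0,0,0,0,0],[-0.03,0.017,0,0,0,0,0],[-0.03,0.017,0,0,0,0,0],[-0.03,0.017,0,0,0,0,0],[-0.03,0.017,0,0,0,0,0],[-0.03,0.017,0,0,0,0,0],[-0.03,0.017,0,0,0,0,0],[-0.03,0.017,0,0,0,0,0],[-0.03,0.017,0,0,0,0,0]]'
python3 -m pendant '[[-0.03,0.017,0,0,0,0,0],[-0.03,0.017,0,0,0,0,0],[-0.03,0.017,0,0,0,0,0],[-0.03,0.017,0,0,0,0,0],[-0.03,0.017,0,0,0,0,0],[-0.03,0.017,0,0,0,0,0],[-0.03,0.017,0,0,0,0,0],[-0.03,0.017,0,0,0,0,0],[0,0,0,0,0,0,0],[0,0,0,0,0,0,0]]'
cat >> h.py <<'E'
def fr(o,th):
    s=arm.read_state();c,n=np.cos(th),np.sin(th);q=s['position']
    r=R.from_quat(s['ee_rot']).as_matrix();dx,dy=q[0]-o[0],q[1]-o[1]
    print('frame xyz',np.round([c*dx+n*dy,-n*dx+c*dy,q[2]],1),'tool yaw err',round(np.arctan2(-r[0,1],r[1,1])-th,3),'z',r[:,2].round(3),'F',np.round(s['contact_force'],1),'t',s['clock'],'w',round(s['gripper_width'],1))
CASE=((538.7,-221.5),0.1387);CAB=((509.3,222.7),-0.0624)
E
python3 -c "
from h import *
fr(*CASE)"
```

```text
clock: 1.3
position: [502.0, -370.9, 255.8]
ee_rot: [-0.069, 0.998, 0.0, -0.0]
contact_force: [0.9, 0.0, 0.5]
gripper_width: 0.0
grasp_force: 0.0
clock: 2.3
position: [720.2, -203.4, 254.7]
ee_rot: [-0.07, 0.998, 0.0, -0.001]
contact_force: [0.3, -0.3, 0.2]
gripper_width: -0.1
grasp_force: 0.0
frame xyz [182.2  -7.2 254.7] tool yaw err 0.001 z [-0.002  0.    -1.   ] F [ 0.3 -0.3  0.2] t 2.3 w -0.1
```

```bash
python3 -m pendant '[[0,0,0.023,0,0,0,0],[0,0,0.023,0,0,0,0],[0,0,0.023,0,0,0,0],[0,0,0.023,0,0,0,0],[0,0,0,0,0,0,0],[0.008,0,0,0,0,0,0],[0.008,0,0,0,0,0,0],[0.008,0,0,0,0,0,0],[0.008,0,-0.002,0,0,0,0],[0.008,0,-0.003,0,0,0,0],[0.008,0,-0.003,0,0,0,0]]'
python3 -c "
from h import *
fr(*CASE);snap('side','s1')"
```

```text
clock: 3.4
position: [672.6, -211.0, 173.9]
ee_rot: [-0.07, 0.998, -0.0, 0.001]
contact_force: [1.8, -0.0, 0.9]
gripper_width: 0.2
grasp_force: 0.7
frame xyz [134.1  -8.1 173.9] tool yaw err 0.001 z [ 0.003 -0.001 -1.   ] F [ 1.8 -0.   0.9] t 3.4 w 0.2
```

View pics/s1.png

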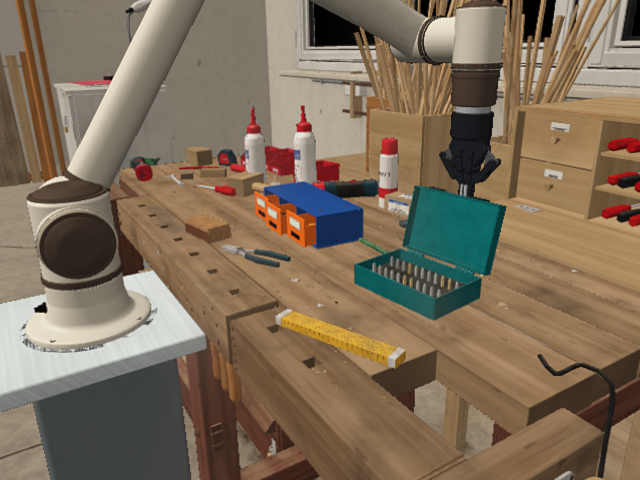

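The closed fingertips are behind the lid's edge around (465,190), and the lid has started to swing. I'll keep pushing and rise with it.

```bash
python3 -m pendant '[[0.01,0,-0.003,0,0,0,0],[0.01,0,-0.002,0,0,0,0],[0.01,0,-0.002,0,0,0,0],[0.01,0,-0.002,0,0,0,0],[0.01,0,-0.001,0,0,0,0],[0.01,0,0,0,0,0,0],[0.01,0,0,0,0,0,0],[0.01,0,0,0,0,0,0],[0.01,0,0,0,0,0,0],[0.01,0,0,0,0,0,0],[0.01,0,0,0,0,0,0]]'
python3 -m pendant '[[0,0,-0.02,0,0,0,0],[0,0,-0.03,0,0,0,0],[0,0,-0.03,0,0,0,0],[0,0,0,0,0,0,0],[0,0,0,0,0,0,0],[0,0,0,0,0,0,0]]'
python3 -c "
from h import *
fr(*CASE);fr(*CAB);snap('side','s2');snap('top','t2')
a=cv2.imread('pics/s2.png')[150:350,340:540];b=cv2.imread('pics/t2.png')[90:290,340:540]
cv2.imwrite('pics/m2.png',cv2.resize(np.hstack([a,b]),None,fx=2,fy=2))"
```

```text
clock: 4.55
position: [562.6, -226.3, 182.3]
ee_rot: [-0.069, 0.998, 0.0, -0.0]
contact_force: [-0.3, 0.3, 0.8]
gripper_width: -0.5
grasp_force: 0.0
clock: 5.15
position: [562.7, -225.9, 261.2]
ee_rot: [-0.069, 0.998, 0.0, -0.001]
contact_force: [-0.2, 0.5, -0.2]
gripper_width: -0.1
grasp_force: 0.0
frame xyz [ 23.2  -7.7 261.2] tool yaw err -0.0 z [-0.002  0.001 -1.   ] F [-0.2  0.5 -0.2] t 5.15 w -0.1
frame xyz [  81.3 -444.4  261.2] tool yaw err 0.201 z [-0.002  0.001 -1.   ] F [-0.2  0.5 -0.2] t 5.15 w -0.1
```

View pics/m2.png

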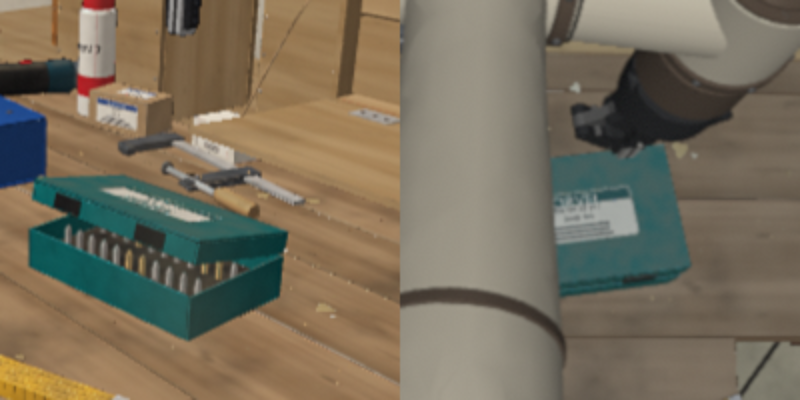

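The lid has fallen most of the way by itself and was still closing in this frame. Next: the drawers. I'll align with the cabinet and move in front of the right one.

```bash
python3 -m pendant '[[0,0,0,0,0,5.8,0],[0,0,0,0,0,5.7,0],[0.016,0.034,0,0,0,0,0],[0.016,0.034,0,0,0,0,0],[0.016,0.034,0,0,0,0,0],[0.016,0.034,0,0,0,0,0],[0.016,0.034,0,0,0,0,0],[0.016,0.034,0,0,0,0,0],[0.016,0.034,0,0,0,0,0],[0.016,0.034,0,0,0,0,0],[0.016,0.034,0,0,0,0,0],[0.016,0.034,0,0,0,0,0]]'
python3 -m pendant '[[0,0,0.04,0,0,0,0],[0,0,0.04,0,0,0,0],[0,0,0.04,0,0,0,0],[0,0,0.04,0,0,0,0],[0,0,0.04,0,0,0,0],[0,0,0,0,0,0,0],[0,0,0,0,0,0,0]]'
python3 -c "
from h import *
fr(*CAB)"
```

```text
clock: 6.45
position: [423.8, 124.2, 261.7]
ee_rot: [0.031, 1.0, -0.0, -0.0]
contact_force: [0.7, 0.7, 1.1]
gripper_width: 0.2
grasp_force: 0.0
clock: 7.15
position: [424.9, 123.0, 62.2]
ee_rot: [0.031, 1.0, -0.001, -0.001]
contact_force: [0.1, -0.2, 1.1]
gripper_width: -0.1
grasp_force: 0.0
frame xyz [ -78.  -104.7   62.2] tool yaw err 0.001 z [-0.001 -0.002 -1.   ] F [ 0.1 -0.2  1.1] t 7.15 w -0.1
```

```bash
python3 -m pendant '[[-0.008,0,0,0,0,0,0],[-0.008,0,0,0,0,0,0],[-0.008,0,0,0,0,0,0],[-0.008,0,0,0,0,0,0],[-0.008,0,0,0,0,0,0],[-0.008,0,0,0,0,0,0],[-0.008,0,0,0,0,0,0],[-0.004,0,0,0,0,0,0],[0,0,0,0,0,0,0]]'
python3 -c "
from h import *
fr(*CAB)"
```

```text
clock: 8.05
position: [485.6, 119.5, 62.2]
ee_rot: [0.031, 1.0, 0.0, 0.0]
contact_force: [0.7, -0.7, -0.2]
gripper_width: 0.3
grasp_force: 0.0
frame xyz [ -17.2 -104.5   62.2] tool yaw err 0.0 z [ 0.001  0.    -1.   ] F [ 0.7 -0.7 -0.2] t 8.05 w 0.3
```

```bash
python3 -m pendant '[[-0.002,0,0,0,0,0,0],[-0.002,0,0,0,0,0,0],[0,0,0,0,0,0,0]]'
python3 -c "
from h import *
fr(*CAB)"
```

```text
clock: 8.35
position: [488.7, 119.2, 62.2]
ee_rot: [0.031, 1.0, -0.0, -0.0]
contact_force: [-0.7, 0.4, -0.7]
gripper_width: 0.2
grasp_force: 0.3
frame xyz [ -14.1 -104.6   62.2] tool yaw err 0.001 z [-0. -0. -1.] F [-0.7  0.4 -0.7] t 8.35 w 0.2
```

```bash
python3 -m pendant '[[-0.002,0,0,0,0,0,0],[-0.001,0,0,0,0,0,0],[0,0,0,0,0,0,0]]'
python3 -m pendant '[[-0.001,0,0,0,0,0,0],[-0.001,0,0,0,0,0,0],[0,0,0,0,0,0,0]]'
python3 -c "
from h import *
fr(*CAB);snap('side','s3');snap('top','t3')
a=cv2.imread('pics/s3.png')[150:350,240:540];b=cv2.imread('pics/t3.png')[120:260,110:300]
cv2.imwrite('pics/m3.png',np.vstack([cv2.resize(a,(450,300)),cv2.resize(b,(450,300))]))"
```

```text
clock: 8.65
position: [488.9, 117.9, 61.6]
ee_rot: [0.031, 1.0, -0.001, -0.003]
contact_force: [-6.1, 0.2, 1.6]
gripper_width: 0.2
grasp_force: 0.0
clock: 8.95
position: [488.8, 116.8, 61.0]
ee_rot: [0.032, 0.999, -0.002, -0.005]
contact_force: [-11.5, 0.5, 2.4]
gripper_width: 0.1
grasp_force: 0.0
frame xyz [ -13.9 -106.9   61. ] tool yaw err -0.001 z [-0.011 -0.004 -1.   ] F [-11.5   0.5   2.4] t 8.95 w 0.1
```

View pics/m3.png

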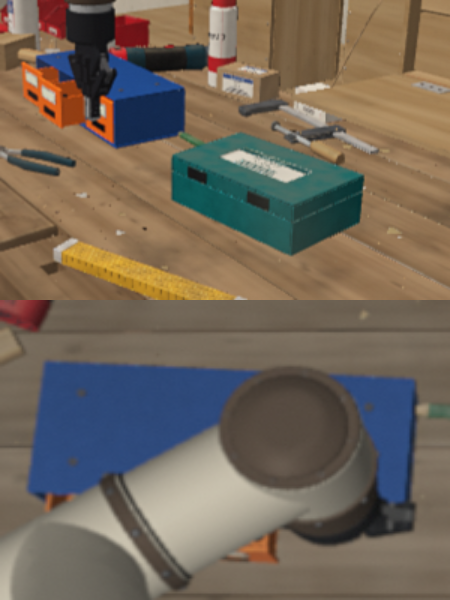

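The case is fully shut and the right drawer is flush: force jumped against its stop at TCP cabinet x = -14. Next is the middle drawer.

```bash
python3 -m pendant '[[0.02,0,0,0,0,0,0],[0.025,0,0,0,0,0,0],[0.025,0,0,0,0,0,0],[0,0.035,0,0,0,0,0],[0,0.035,0,0,0,0,0],[0,0.035,0,0,0,0,0],[0,0,0,0,0,0,0]]'
python3 -m pendant '[[-0.01,0,0,0,0,0,0],[-0.01,0,0,0,0,0,0],[-0.01,0,0,0,0,0,0],[-0.008,0,0,0,0,0,0],[-0.008,0,0,0,0,0,0],[-0.008,0,0,0,0,0,0],[-0.006,0,0,0,0,0,0],[-0.003,0,0,0,0,0,0],[0,0,0,0,0,0,0]]'
python3 -c "
from h import *
fr(*CAB)"
```

```text
clock: 9.75
position: [432.3, 232.6, 63.1]
ee_rot: [0.028, 1.0, 0.002, 0.002]
contact_force: [-0.6, 0.2, 0.6]
gripper_width: 0.2
grasp_force: 0.0
clock: 10.65
position: [493.9, 224.2, 62.2]
ee_rot: [0.031, 1.0, 0.0, 0.0]
contact_force: [0.4, 0.2, -0.8]
gripper_width: 0.0
grasp_force: 0.0
frame xyz [-15.5   0.5  62.2] tool yaw err 0.0 z [ 0.001  0.    -1.   ] F [ 0.4  0.2 -0.8] t 10.65 w 0.0
```

```bash
python3 -m pendant '[[-0.002,0,0,0,0,0,0],[-0.002,0,0,0,0,0,0],[0,0,0,0,0,0,0]]'
python3 -c "
from h import *
fr(*CAB)"
```

```text
clock: 10.95
position: [495.2, 223.2, 61.8]
ee_rot: [0.031, 1.0, -0.001, -0.002]
contact_force: [-6.2, 0.5, 2.1]
gripper_width: 0.1
grasp_force: 0.0
frame xyz [-14.1  -0.4  61.8] tool yaw err 0.0 z [-0.004 -0.002 -1.   ] F [-6.2  0.5  2.1] t 10.95 w 0.1
```

```bash
python3 -m pendant '[[-0.001,0,0,0,0,0,0],[0,0,0,0,0,0,0]]'
python3 -c "
from h import *
fr(*CAB)"
```

```text
clock: 11.15
position: [495.2, 222.9, 61.7]
ee_rot: [0.031, 1.0, -0.002, -0.003]
contact_force: [-9.2, 1.1, 2.9]
gripper_width: 0.0
grasp_force: 0.0
frame xyz [-14.1  -0.7  61.7] tool yaw err 0.0 z [-0.006 -0.003 -1.   ] F [-9.2  1.1  2.9] t 11.15 w 0.0
```

The middle drawer is home at the same stop. Next is the left drawer.

```bash
python3 -m pendant '[[0.02,0,0,0,0,0,0],[0.025,0,0,0,0,0,0],[0.02,0,0,0,0,0,0],[0,0.034,0,0,0,0,0],[0,0.034,0,0,0,0,0],[0,0.034,0,0,0,0,0],[0,0,0,0,0,0,0]]'
python3 -m pendant '[[-0.01,0,0,0,0,0,0],[-0.01,0,0,0,0,0,0],[-0.01,0,0,0,0,0,0],[-0.008,0,0,0,0,0,0],[-0.008,0,0,0,0,0,0],[-0.007,0,0,0,0,0,0],[-0.005,0,0,0,0,0,0],[-0.002,0,0,0,0,0,0],[0,0,0,0,0,0,0]]'
python3 -c "
from h import *
fr(*CAB)"
```

```text
clock: 11.85
position: [441.0, 334.5, 63.0]
ee_rot: [0.029, 1.0, 0.002, 0.002]
contact_force: [0.7, -1.1, 0.2]
gripper_width: -0.3
grasp_force: 0.0
clock: 12.75
position: [500.0, 326.0, 62.2]
ee_rot: [0.031, 1.0, 0.0, 0.0]
contact_force: [-0.2, 0.3, 0.5]
gripper_width: -0.4
grasp_force: 0.0
frame xyz [-15.7 102.5  62.2] tool yaw err 0.0 z [ 0.001  0.    -1.   ] F [-0.2  0.3  0.5] t 12.75 w -0.4
```

```bash
python3 -m pendant '[[-0.002,0,0,0,0,0,0],[-0.002,0,0,0,0,0,0],[0,0,0,0,0,0,0]]'
python3 -m pendant '[[-0.002,0,0,0,0,0,0],[-0.001,0,0,0,0,0,0],[0,0,0,0,0,0,0]]'
python3 -c "
from h import *
fr(*CAB)"
```

```text
clock: 13.05
position: [501.4, 325.8, 62.1]
ee_rot: [0.031, 1.0, -0.001, -0.002]
contact_force: [-8.4, 1.7, 3.6]
gripper_width: -0.2
grasp_force: 0.0
clock: 13.35
position: [501.6, 325.6, 62.0]
ee_rot: [0.031, 1.0, -0.001, -0.004]
contact_force: [-18.9, 4.0, 7.7]
gripper_width: -0.1
grasp_force: 0.6
frame xyz [-14.1 102.3  62. ] tool yaw err 0.001 z [-0.008 -0.003 -1.   ] F [-18.9   4.    7.7] t 13.35 w -0.1
```

All three are at their stops. I'll retreat clear and check.

```bash
python3 -m pendant '[[0.02,0,0,0,0,0,0],[0.03,0,0,0,0,0,0],[0,0,-0.04,0,0,0,0],[0,0,-0.04,0,0,0,0],[0,0,-0.04,0,0,0,0],[0,0,-0.04,0,0,0,0],[0.02,0.04,0,0,0,0,0],[0.02,0.04,0,0,0,0,0],[0.02,0.04,0,0,0,0,0],[0.02,0.04,0,0,0,0,0],[0,0,0,0,0,0,0],[0,0,0,0,0,0,0]]'
python3 -c "
from h import *
fr(*CAB);snap('side','s4');snap('top','t4')
a=cv2.imread('pics/s4.png')[150:350,240:540];b=cv2.imread('pics/t4.png')[90:350,100:540]
cv2.imwrite('pics/m4.png',np.vstack([cv2.resize(a,(440,290)),b]))"
```

```text
clock: 14.55
position: [385.9, 494.3, 222.0]
ee_rot: [0.03, 1.0, -0.0, 0.0]
contact_force: [0.1, -1.1, 0.1]
gripper_width: -0.1
grasp_force: 0.0
frame xyz [-140.1  263.3  222. ] tool yaw err 0.003 z [ 0. -0. -1.] F [ 0.1 -1.1  0.1] t 14.55 w -0.1
```

View pics/m4.png

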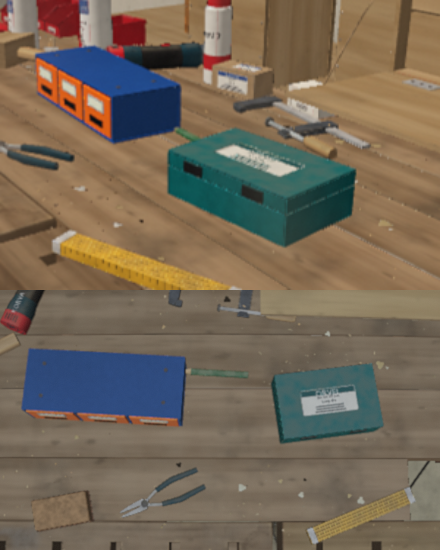

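The drawers are all flush in one line, the case is shut in its place, and the block, pencil and rule look unmoved.

```bash
python3 -c "
from bench import arm
print(arm.job_done())"
```

```text
the job is handed in; nothing more can be done
None
```

I handed the job in at about 14.6 s. In the last pictures all three drawers are fully home and the bit case is shut in its place, with the sanding block, pencil and rule looking unmoved; the hand-in gave no verdict.

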